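# Tighten the jar's cap, then lift the jar out and hold it level

### The arm

A 7-joint arm with a two-finger parallel gripper is mounted at the origin on a cart in front of the work surface, level with it; the furniture and walls round the work are solid. World frame = base frame: x ahead of the robot, y to its left, z up, the work surface at z = 0. Lengths are in mm, angles in rad, forces in N, time in s.
With the tool pointing down it reaches from about 400 to 875 mm from the base axis. Payload 4.4 kg.
Tool frame: the origin (TCP) lies at the very end of the fingers, on their centre line; the grasp point (between the pads) lies 19 mm behind it; z points along the fingers, y is the direction in which the jaws open and shut (so a half turn about z gives the same grasp; the last joint's range is limited). The gripper opens to 85 mm and grips with 20 to 120 N. Pads are 22 mm wide; open, the fingers measure 114 mm over their backs; the gripper's body (76 mm by 85 mm) begins 54 mm behind the grasp point. The pads swing forward as they close: fully open they stand 13 mm farther back than shut.
Start: joints at [-1.388, 0.628, 0.038, 1.517, -0.027, 0.996, -0.02], TCP at [160.031, 630.007, 209.913] pointing down, gripper open.
Joint ranges: [-3.06, 3.06], [-0.37, 2.12], [-1.25, 1.32], [0.18, 2.47], [-1.1, 4.24], [0.23, 1.98], [-2.94, 2.94]. Speed limits (rad/s): [2.57, 2.57, 3.14, 3.14, 3.14, 3.14, 3.14].

### API

Orientations are given as [roll, pitch, yaw] about the fixed x, y, z axes, in that order (R = Rz(yaw) Ry(pitch) Rx(roll)).
In Python, from cell import ctrl, eyes gives the robot as it stands.
- The arm moves only by the tool move_arm, never from a script. Its argument "increments" is a list of rows, each a list of 6 numbers: the shift along the tool's x, y, z in cm, then the turn, a rotation vector about the tool's x, y, z in degrees. In form: [[x, y, z, wx, wy, wz], ...]. A call has 1 to 20 rows; each row is the pose to reach, as a shift and turn from the pose commanded when the call began, along the tool's axes at that moment; what a row does not reach only later rows make up. A row lasts 1/10 s, in which the tool goes at most 50 mm and 8.59 degrees, less where a joint would pass 70% of its speed; a pose out of reach is approached as far as the arm can. A call with a gripper value outside its range is refused whole. "grip" is the opening, from -1 (shut) to 1 (fully open), set as the call begins (left out, the last holds). The fingers move at their own pace and stop on an object; the grip force is fixed at half the most. Time passes only in rows, so rows that repeat a pose let the fingers close. It gives the time, the measured TCP pose, the force and the opening at its end, in the units of the state.
- ctrl.read_state(): the state, without advancing time (a new reading comes with each control period).
- eyes.get_image(name): name is "scene" or "top" or "wrist"; returns the picture (420x560x3 uint8, red, green, blue); there is no depth.
- eyes.calibration(name): a dict with "fx", "fy", "cx", "cy" (pixels), "pose" (4x4, takes a point from camera to world coordinates); the wrist camera has in their place "tool_from_camera" (4x4, takes a point from camera to tool coordinates, whose origin is the TCP and whose axes are the flange's). Camera axes: x right, y up, looking along -z (the intrinsics and any distortion apply to the point x, -y, -z); pixel columns grow to the right and rows downward; lengths in mm; the calibration is good to about 2 mm. A picture is of the moment at which its call begins: read the wrist's pose just before it. calibration takes no time and is no camera call.
- ctrl.finish_job(): hands the job in, once; it reports no verdict.
The state is a dict: "clock": time; "qpos": joint angles; "qd": joint speeds; "tau": joint torques, N m; "eef_pos": TCP position; "tool_rot": TCP orientation; "force": force on the tool from outside, world axes, zero at the start; "torque": the same for the moment, N m; "width": finger opening in mm.
Only numpy, scipy, OpenCV 4.12 (cv2) and the standard library are available. Lean on these libraries where they do the work, as an engineer would, in place of code of your own. Each camera call takes 0.05 s, during which the arm holds its last target. There are 200 camera calls.

### The job

The blue-capped hardware jar has been left with its screw cap loose: while the jar stands in its holder, turn the cap clockwise until it is fully shut. Then lift the jar straight up until its bottom is about 10 cm above the rim of its holder, and hold it there upright and still for at least two seconds, ready for me to take; the program finishes while still holding it. Never tip the jar on the way, and leave the yellow-capped jar and the other things on the bench where they are.

Things in the scene. Friction and masses are not known exactly. Their poses are not given: they have to be found in the camera images.
- jar_cap (a joint): Angle of the blue screw cap: 0 = fully shut (hard stop), grows to 1.6 rad turned counter-clockwise seen from above, so turn it clockwise by the value read. Starts 0.6 to 1.3 rad open. The cap neither rises nor comes off; it stays where left (friction 0.06 N m). It has a white line over its top and side, the jar one on its front: when they meet, it is shut.
- jar_cap_grip (a point): Centre, half-way up, of the blue cap: upright ribbed cylinder, 46 mm across, 28 mm high. Below it 8 mm of neck (41 mm across), then the jar's shoulder, 22 mm below this point at the neck and 32 mm at its rim. z is the turning axis (up); the white line is on the cap's -x side. It can be gripped from above at any yaw and is strong enough to lift the jar by.
- jar_foot (a point): Centre of the underside of the blue-capped jar, a grey square jar 60 x 60 mm, 85 mm high to its shoulder, 131 mm high with the cap, 0.25 to 0.5 kg; z is the jar's upright axis, -x its front face with a white line. The jar stands loose in its holder, and the holder keeps it from turning (about 4 degrees of play).
- jar: The same blue-capped jar as a whole; origin at the centre of its underside, z up.
- holder: Bare aluminium square socket screwed to the bench in which the blue-capped jar stands: 74 x 74 mm outside, 34 mm high, wall 5 mm, floor 5 mm thick, 2 mm of play on each side of the jar; two low ears, 110 mm over both, along its x. Origin on the bench under its centre, z up.
- jar_b: A jar of the same shape and size with a yellow cap (fixed, shut), standing loose in a holder of its own; not to be disturbed. Origin at the centre of its underside.
- ball_bearing: Loose ball bearing, a ring 52 mm across and 15 mm high, lying on the bench; to be left alone. Origin at the centre of its underside.
- tape_measure: Loose yellow tape measure, 36 x 83 x 70 mm high, standing on the bench; to be left alone. Origin at the centre of its underside.
- spark_plug: Loose spark plug, 77 mm long, 24 mm thick, lying on the bench; to be left alone. Origin under its middle.

How it is judged (in metres and radians):
On the way, in this order (a step that is already met when the one before it is completed fails the run):
1. the cap is turned fully shut (within 0.08 rad) while the jar stands in its holder (value of joint jar_cap below 0.08 rad and z of jar_foot in the frame of holder below 0.015 m), for 0.2 s.
2. the jar is held level and still above its holder for 1.5 s (z of jar_foot in the frame of holder between 0.094 and 0.194 m and horizontal distance between jar_foot and holder below 0.08 m and angle between jar_foot's own z axis and vertical below 0.1 rad and value of joint jar_cap below 0.12 rad and linear speed of jar below 0.03 m/s and angular speed of jar below 0.2 rad/s and contact force between the fingers and jar above 1 N and contact force between jar and holder below 0.1 N), for 1.5 s.
At the end, for the whole second after the job is handed in: The fingers hold the blue-capped jar still (under 0.03 m/s and 0.2 rad/s), upright within 0.10 rad, its underside 6 to 16 cm above the holder's rim, its centre within 8 cm of being over the holder's centre and the holder not touching it, with the cap still shut within 0.12 rad (all of step 2); the arm keeps its last pose, push and grip.
It fails at once if the jar is tipped by more than 0.35 rad (angle between jar_foot's own z axis and vertical above 0.35 rad).
It fails at once if the yellow-capped jar is moved more than 3 cm or knocked over (distance of jar_b from where it was at the start of the episode above 0.03 m or angle between jar_b's own z axis and vertical above 0.35 rad).
It fails at once if the ball bearing is moved more than 3 cm (distance of ball_bearing from where it was at the start of the episode above 0.03 m).
It fails at once if the tape measure is moved more than 3 cm (distance of tape_measure from where it was at the start of the episode above 0.03 m).
It fails at once if the spark plug is moved more than 3 cm (distance of spark_plug from where it was at the start of the episode above 0.03 m).
It also fails if it takes over 42 s, if anything falls off the work surface, if the arm or the gripper's body presses on something with over 40 N, if the wrist force passes 120 N, or if a joint passes its speed limit or range.

## Working session

There is one attempt and no reset: what is moved stays moved. The work goes in short steps, Python scripts to look and compute and a tool call to move; the robot and the scene stay as the last step left them, time stands still between calls to the robot, and variables do not carry over. Pictures are saved under pics/ and viewed, about 8 in all and at most 12, crops included, and the job is handed in when it is done.

Besides the shell and the picture viewer there is one more tool, called after "Emit:" as a command line: name --pt "numbers of a row" for each row, then --argument value for the rest. move_arm: Moves the arm, as the interface text tells. Its arguments: {"type":"object","properties":{"increments":{"type":"array","items":{"type":"array","items":{"type":"number"}}},"grip":{"type":"number"}},"required":["increments"]}

```bash
mkdir -p pics
python3 - <<'E'
from cell import ctrl, eyes
import cv2,numpy as np
s=ctrl.read_state();print(s['clock'],s['eef_pos'],s['tool_rot'],s['width'],s['force'])
for n in("scene","top"):
    im=eyes.get_image(n);cv2.imwrite(f'pics/{n}0.png',im[...,::-1])
    c=eyes.calibration(n);print(n,{k:(np.round(v,3).tolist()) for k,v in c.items()})
c=eyes.calibration("wrist");print({k:(np.round(v,3).tolist()) for k,v in c.items()})
a=[cv2.imread(f'pics/{n}0.png') for n in("scene","top")]
E
```

```text
0.0 [159.87412191 629.35504277 208.99226138] [-3.13972659e+00  5.10151291e-05  2.89284115e+00] 85.37045428648622 [-0.27653438  0.84931518 -0.39339318]
scene {'fx': 422.152, 'fy': 422.152, 'cx': 280.224, 'cy': 212.091, 'pose': [[0.886, 0.208, -0.415, -9.265], [-0.464, 0.343, -0.817, -852.364], [-0.027, 0.916, 0.4, 513.232], [0.0, 0.0, 0.0, 1.0]]}
top {'fx': 541.879, 'fy': 541.879, 'cx': 282.174, 'cy': 213.328, 'pose': [[-0.361, 0.905, -0.226, 138.065], [-0.933, -0.348, 0.094, 154.34], [0.007, 0.245, 0.97, 1429.489], [0.0, 0.0, 0.0, 1.0]]}
{'fx': 321.914, 'fy': 321.914, 'cx': 278.463, 'cy': 211.387, 'tool_from_camera': [[0.0, 0.96, 0.279, 70.777], [1.0, -0.0, 0.001, -0.567], [0.001, 0.279, -0.96, -162.814], [0.0, 0.0, 0.0, 1.0]]}
```

View pics/scene0.png

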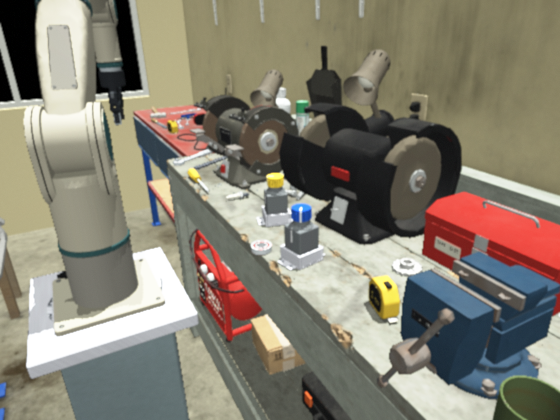

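View pics/top0.png

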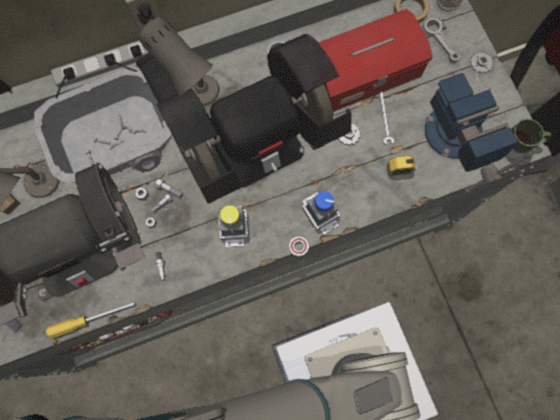

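Scene view: the blue jar is at about (301,213), the yellow at (275,180) and the tape at (383,297), with a bench grinder behind the blue jar. Top view: blue cap (325,202), yellow cap (230,215), bearing (299,246), tape (402,165).

```bash
cat > h.py <<'E'
import cv2,numpy as np
from scipy.spatial.transform import Rotation as R
from cell import ctrl, eyes
def campose(n,s=None):
    c=eyes.calibration(n)
    if n!="wrist": return c,np.array(c['pose'])
    T=np.eye(4);T[:3,:3]=R.from_euler('xyz',s['tool_rot']).as_matrix();T[:3,3]=s['eef_pos']
    return c,T@np.array(c['tool_from_camera'])
def ray(n,u,v,s=None):
    c,P=campose(n,s)
    d=P[:3,:3]@np.array([(u-c['cx'])/c['fx'],-(v-c['cy'])/c['fy'],-1.]);return P[:3,3],d/np.linalg.norm(d)
def onz(n,u,v,z,s=None):
    o,d=ray(n,u,v,s);return o+d*(z-o[2])/d[2]
def tri(r1,r2):
    A=np.stack([r1[1],-r2[1]],1);t=np.linalg.lstsq(A,r2[0]-r1[0],rcond=None)[0]
    a=r1[0]+t[0]*r1[1];b=r2[0]+t[1]*r2[1];return (a+b)/2,np.linalg.norm(a-b)
def mask(im,lo,hi):
    h=cv2.cvtColor(im,cv2.COLOR_RGB2HSV);return cv2.inRange(h,np.array(lo),np.array(hi))
def big(m):
    n,l,st,c=cv2.connectedComponentsWithStats(m);i=1+np.argsort(-st[1:,4])[:4];return [(st[k].tolist(),c[k].round(1).tolist()) for k in i]
BLUE=((105,150,80),(130,255,255))
E
python3 - <<'E'
from h import *
rgb={n:cv2.imread(f'pics/{n}0.png')[...,::-1].copy() for n in('scene','top')}
for n in rgb: print(n,big(mask(rgb[n],*BLUE)))
for nm,u,v,z in [('blue',325,202,122),('yel',230,215,122),('bear',299,246,8),('tape',402,165,60),
  ('grinder switch',272,160,60),('grinder base low',308,165,100),('wheelguard right',335,140,200)]:
    print(nm,onz('top',u,v,z).round(0))
c=cv2.resize(rgb['top'][150:260,190:350],None,fx=5,fy=5,interpolation=cv2.INTER_CUBIC)
cv2.imwrite('pics/topc.png',c[...,::-1])
E
```

```text
scene [([292, 204, 19, 18, 242], [301.2, 212.4]), ([149, 190, 11, 35, 141], [153.8, 209.0]), ([143, 152, 8, 28, 112], [146.9, 166.3]), ([0, 384, 5, 13, 59], [1.8, 389.8])]
top [([315, 192, 18, 17, 203], [323.0, 200.3])]
blue [431. -83. 122.]
yel [485. 150. 122.]
bear [369.   7.   8.]
tape [ 466. -325.   60.]
grinder switch [604.  -6.  60.]
grinder base low [544. -84. 100.]
wheelguard right [ 549. -151.  200.]
```

View pics/topc.png

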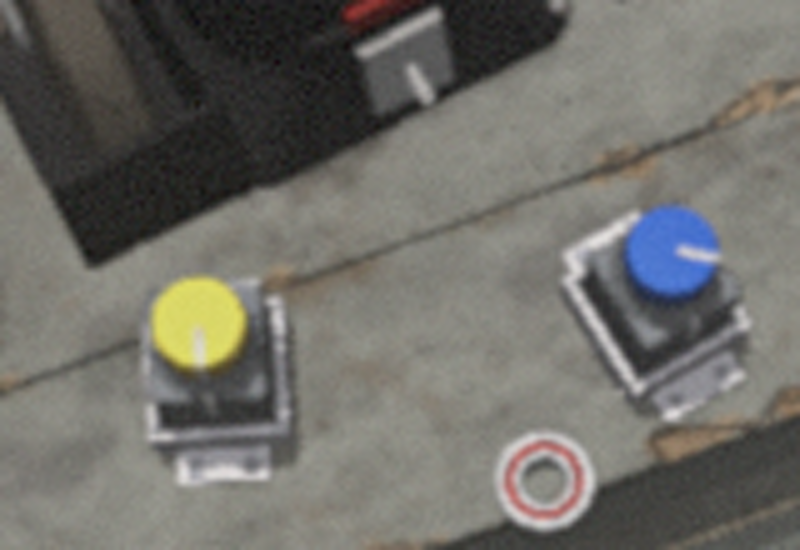

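The crop puts the blue cap top at crop (673,250), which is px (324.6,200). Its line points almost right in the image, and the jar front (lower ear) faces down-right, so the cap is roughly 50-60° open.

Run:
```python
from h import *
p,e=tri(ray('top',324,201),ray('scene',301.2,212.4));print('tri',p.round(1),e)
print(onz('top',324.6,200,136).round(1), onz('scene',301.2,212.4,122).round(1))
for u,v in [(105,215),(110,240)]: print(onz('top',u,v,200).round(0))
# front dir (ear) and holder corners at z=34, line dir at z=136
f=lambda u,v,z:onz('top',190+u/5,150+v/5,z)[:2]
ang=lambda d:np.degrees(np.arctan2(d[1],d[0])).round(1)
print('line',ang(f(720,257,136)-f(673,250,136)),'wall',ang(f(635,392,34)-f(568,278,34)),ang(f(748,325,34)-f(635,392,34)))
s=ctrl.read_state();Rm=R.from_euler('xyz',s['tool_rot']).as_matrix()
for w in [(370,300,240),(433,-83,230)]: print((Rm.T@(np.array(w)-[160.03,630,209.9])/10).round(2))
print((Rm).round(3))
```

```text
tri [435.4 -82.2 122.8] 1.8852882228992325
[433.4 -81.8 136. ] [437.4 -80.5 122. ]
[569. 422. 200.]
[508. 428. 200.]
line -119.9 wall -172.0 -80.1
[-28.48 -26.82  -2.96]
[-44.01 -62.39  -1.9 ]
[[-0.969  0.246 -0.   ]
 [ 0.246  0.969 -0.002]
 [-0.    -0.002 -1.   ]]
```

Emit:
move_arm --pt "-1.5 -1.4 -0.5 0 0 0" --pt "-4.5 -4.2 -1 0 0 0" --pt "-7.5 -7 -1.5 0 0 0" --pt "-10.5 -9.8 -2 0 0 0" --pt "-13.5 -12.6 -2.5 0 0 0" --pt "-16.5 -15.4 -3 0 0 0" --pt "-19.5 -18.2 -3 0 0 0" --pt "-22.5 -21 -3 0 0 0" --pt "-25.5 -24 -3 0 0 0" --pt "-28 -27 -3 0 0 0" --pt "-29.6 -30.5 -3 0 0 0" --pt "-31.2 -34 -3 0 0 0" --pt "-32.8 -37.6 -3 0 0 0" --pt "-34.4 -41.2 -2.8 0 0 0" --pt "-36 -44.8 -2.6 0 0 0" --pt "-37.6 -48.4 -2.4 0 0 0" --pt "-39.2 -52 -2.2 0 0 0" --pt "-40.8 -55.6 -2 0 0 0" --pt "-42.4 -59 -2 0 0 0" --pt "-43.5 -61.5 -2 0 0 0" --grip 1

```text
clock: 2.1
eef_pos: [430.1, -75.8, 229.8]
tool_rot: [-3.141, 0.0, 2.891]
force: [0.2, 0.4, 0.0]
width: 85.3
```

Emit:
move_arm --pt "-0.4 -0.7 0 0 0 0" --pt "-0.4 -0.7 0 0 0 0" --pt "-0.4 -0.7 0 0 0 0"

```text
clock: 2.4
eef_pos: [432.0, -79.6, 229.7]
tool_rot: [3.141, -0.001, 2.894]
force: [0.5, 0.5, -0.3]
width: 85.4
```

Run:
```python
from h import *
s=ctrl.read_state();im=eyes.get_image('wrist');cv2.imwrite('pics/w1.png',im[...,::-1])
print(s['clock'],s['eef_pos'],s['tool_rot'],s['qpos'],s['force'])
b=big(mask(im,*BLUE));print(b[:2])
```

```text
2.4 [431.99760735 -79.59322845 229.66090374] [ 3.14090015e+00 -1.09596701e-03  2.89409650e+00] [-0.05189703  0.30908487  0.2220866   2.05176649 -0.09545801  0.79118925
  1.55056458] [ 0.54372618  0.48477652 -0.28737005]
[([252, 180, 55, 55, 2132], [279.8, 208.2])]
```

View pics/w1.png

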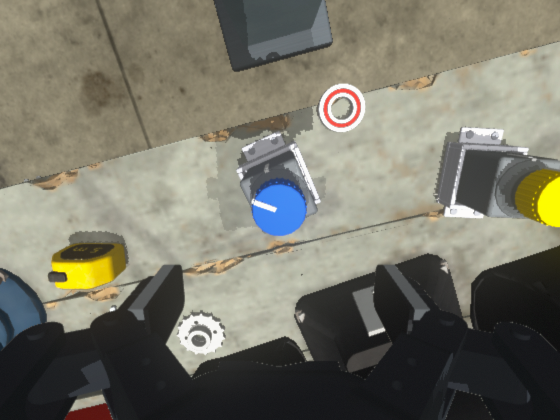

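The wrist view shows the cap centred at about (279,207), its line pointing left from (275,209) to (253,202), and the holder's front ear up at (268,145). No obstacle is near the fingers.

Run:
```python
from h import *
s=ctrl.read_state();im=cv2.imread('pics/w1.png')[...,::-1].copy()
m=mask(im,*BLUE);w=mask(im,(0,0,190),(179,60,255))
cn=max(cv2.findContours(m,cv2.RETR_EXTERNAL,cv2.CHAIN_APPROX_NONE)[0],key=cv2.contourArea)
h=cv2.convexHull(cn);(u,v),r=cv2.minEnclosingCircle(h);print(u,v,r)
# radius expected at top plane
for z in(122,136): print(z,onz('wrist',u,v,z,s).round(1), 'diam',np.linalg.norm(onz('wrist',u+r,v,z,s)-onz('wrist',u-r,v,z,s)))
hm=np.zeros_like(m);cv2.fillConvexPoly(hm,h,255);wl=cv2.bitwise_and(w,hm)
ys,xs=np.nonzero(wl);P=np.array([onz('wrist',a,b,136,s)[:2] for a,b in zip(xs,ys)])
c=onz('wrist',u,v,136,s)[:2];d=P.mean(0)-c;ang=lambda d:np.degrees(np.arctan2(d[1],d[0]));print(len(P),'line',ang(d))
q=lambda a,b:onz('wrist',a,b,34,s)[:2]
print('holder wall',ang(q(298,147)-q(319,201)))
p,e=tri(ray('wrist',u,v+0,s),ray('top',324,201));print(p,e)
cv2.imwrite('pics/w1c.png',cv2.resize(im[110:250,200:350],None,fx=4,fy=4,interpolation=cv2.INTER_CUBIC)[...,::-1])
```

```text
278.5698547363281 207.4694366455078 27.5894832611084
122 [435.8 -80.8 122. ] diam 48.1133443750772
136 [432.1 -79.9 136. ] diam 45.62408024617078
117 line -112.11477689441898
holder wall -171.71412122663486
[432.33027929 -79.92812789 133.85008491] 0.6860853699751128
```

View pics/w1c.png

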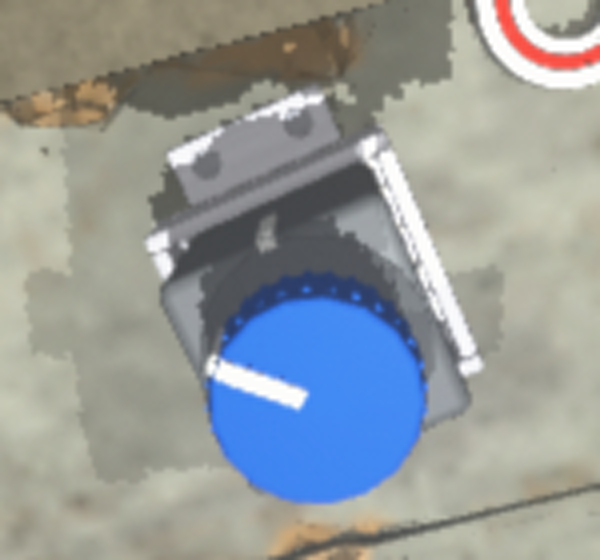

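Emit:
move_arm --pt "0 0 1 0 0 0" --pt "0 0 2.5 0 0 0" --pt "0 0 4 0 0 0" --pt "0 0 5.5 0 0 0" --pt "0 0 7 0 0 0" --pt "0 0 8.5 0 0 0" --pt "0 0 10 0 0 0" --pt "0 0 11.2 0 0 0" --pt "0 0 12 0 0 0" --pt "0 0 12.4 0 0 0" --pt "0 0 12.4 0 0 0" --grip 1

```text
clock: 3.55
eef_pos: [432.0, -80.5, 105.5]
tool_rot: [3.142, -0.001, 2.893]
force: [-0.3, -0.1, 0.4]
width: 85.5
```

Emit:
move_arm --pt "0 0 0 0 0 0" --pt "0 0 0 0 0 0" --pt "0 0 0 0 0 0" --pt "0 0 0 0 0 0" --pt "0 0 0 0 0 0" --pt "0 0 0 0 0 0" --pt "0 0 0 0 0 0" --pt "0 0 0 0 0 0" --grip -1

```text
clock: 4.35
eef_pos: [433.0, -80.6, 106.8]
tool_rot: [3.141, 0.001, 2.893]
force: [-1.4, 1.4, 6.1]
width: 42.6
```

Run:
```python
from h import *
s=ctrl.read_state();print({k:np.round(v,3).tolist() for k,v in s.items()})
```

```text
{'clock': 4.35, 'qpos': [0.013, 0.519, 0.152, 2.187, -0.177, 0.445, 1.628], 'qd': [0.0, 0.001, -0.0, -0.001, 0.002, 0.001, 0.0], 'tau': [0.614, -37.626, 2.422, -9.271, 0.173, -0.392, 0.021], 'eef_pos': [432.967, -80.597, 106.788], 'tool_rot': [3.141, 0.001, 2.893], 'force': [-1.427, 1.436, 6.082], 'torque': [0.247, 0.179, -0.019], 'width': 42.614}
```

Width 42.6 is less than the 46 mm cap, so I'm not certain the pads are on the cap and not the neck. A small turn should tell: free turning gives about 0.06 N m.

Emit:
move_arm --pt "0 0 0 0 0 2" --pt "0 0 0 0 0 5" --pt "0 0 0 0 0 8" --pt "0 0 0 0 0 11" --pt "0 0 0 0 0 14" --pt "0 0 0 0 0 15" --pt "0 0 0 0 0 15"

```text
clock: 5.05
eef_pos: [433.3, -80.3, 106.9]
tool_rot: [3.14, 0.001, 2.631]
force: [-0.3, 1.9, 9.0]
width: 42.8
```

Run:
```python
from h import *
s=ctrl.read_state();print({k:np.round(v,3).tolist() for k,v in s.items()})
im=eyes.get_image('wrist');cv2.imwrite('pics/w2.png',im[...,::-1])
```

```text
{'clock': 5.05, 'qpos': [-0.039, 0.525, 0.226, 2.188, -0.263, 0.451, 1.455], 'qd': [0.004, -0.001, -0.004, -0.0, -0.0, -0.002, 0.004], 'tau': [0.755, -37.147, 3.304, -9.007, 0.268, -0.432, -0.007], 'eef_pos': [433.266, -80.34, 106.858], 'tool_rot': [3.14, 0.001, 2.631], 'force': [-0.347, 1.877, 9.002], 'torque': [0.409, 0.124, -0.029], 'width': 42.77}
```

View pics/w2.png

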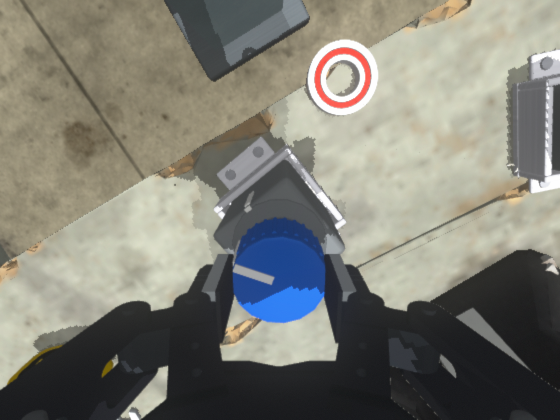

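The cap line kept its place in the wrist frame (pointing left, at (253,273)) while the jar turned in view, so the cap turns with the grip. Carry on.

Emit:
move_arm --pt "0 0 0 0 0 3" --pt "0 0 0 0 0 7" --pt "0 0 0 0 0 11" --pt "0 0 0 0 0 15" --pt "0 0 0 0 0 19" --pt "0 0 0 0 0 23" --pt "0 0 0 0 0 26" --pt "0 0 0 0 0 27" --pt "0 0 0 0 0 27"

```text
clock: 6.0
eef_pos: [434.1, -80.3, 107.0]
tool_rot: [3.138, 0.001, 2.16]
force: [0.6, 1.8, 7.1]
width: 42.6
```

```bash
python3 -c "
from h import *
s=ctrl.read_state();print(s['tool_rot'],s['torque'],s['force'],s['width'],s['tau'][6])"
```

```text
[3.13832765e+00 1.32495306e-03 2.16029856e+00] [ 0.47568249 -0.12376064  0.0021948 ] [0.62731915 1.79075877 7.12952596] 42.63125407693025 -0.07957207504659891
```

Emit:
move_arm --pt "0 0 0 0 0 2" --pt "0 0 0 0 0 4" --pt "0 0 0 0 0 6" --pt "0 0 0 0 0 6"

```text
clock: 6.4
eef_pos: [434.3, -80.1, 107.0]
tool_rot: [3.138, 0.001, 2.056]
force: [1.5, 1.9, 8.1]
width: 42.7
```

```bash
python3 -c "
from h import *
s=ctrl.read_state();print(s['tool_rot'],s['torque'],s['force'],s['width'],s['tau'][6])"
```

```text
[3.13798472e+00 9.22653847e-04 2.05566065e+00] [ 0.44281837 -0.19769647  0.03233657] [1.4621777  1.94538059 8.1163046 ] 42.72541316511919 -0.20199885126203299
```

Emit:
move_arm --pt "0 0 0 0 0 2" --pt "0 0 0 0 0 4" --pt "0 0 0 0 0 6" --pt "0 0 0 0 0 6"

```text
clock: 6.8
eef_pos: [433.9, -79.3, 106.9]
tool_rot: [3.139, -0.0, 1.959]
force: [1.4, 3.3, 8.4]
width: 42.9
```

Run:
```python
from h import *
s=ctrl.read_state();print(s['tool_rot'],s['torque'],s['force'],s['width'],s['tau'][6])
im=eyes.get_image('wrist');cv2.imwrite('pics/w3.png',cv2.resize(im[80:340,130:400],None,fx=2,fy=2)[...,::-1])
```

```text
[ 3.13901108e+00 -2.46224577e-04  1.95853603e+00] [ 0.73314729 -0.07167786  1.54292354] [1.41790085 3.34186421 8.39809757] 42.936071743325456 -1.7037931457161903
```

View pics/w3.png

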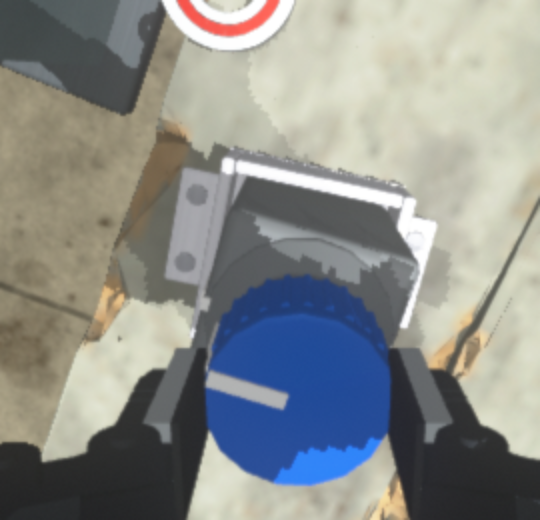

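The moment rose to 1.54 N m at 53.5°, against the 0.9 rad estimated by camera, and the line points at the ear parallel to the holder wall. So the cap is at its hard stop. I'll relax the wind-up by about 1° and check, then lift.

Emit:
move_arm --pt "0 0 0 0 0 -0.4" --pt "0 0 0 0 0 -0.8" --pt "0 0 0 0 0 -0.8" --pt "0 0 0 0 0 -0.8"

```text
clock: 7.25
eef_pos: [433.9, -79.3, 106.9]
tool_rot: [3.139, -0.0, 1.972]
force: [0.6, 4.4, 8.9]
width: 42.7
```

```bash
python3 -c "
from h import *
s=ctrl.read_state();print(s['tool_rot'],s['torque'],s['force'],s['width'],s['tau'][6])"
```

```text
[ 3.13877671e+00 -3.39375688e-04  1.97187368e+00] [ 0.76432514 -0.06313083  1.34991031] [0.57562708 4.37138762 8.93523274] 42.69668512202363 -1.3247278332710266
```

Emit:
move_arm --pt "0 0 -0.2 0 0 0" --pt "0 0 -0.5 0 0 0" --pt "0 0 -0.8 0 0 0" --pt "0 0 -1.2 0 0 0" --pt "0 0 -1.6 0 0 0" --pt "0 0 -2 0 0 0"

```text
clock: 7.85
eef_pos: [431.6, -79.6, 124.0]
tool_rot: [-3.139, -0.001, 1.969]
force: [5.0, 1.8, -30.8]
width: 42.4
```

Run:
```python
from h import *
s=ctrl.read_state();print(s['tool_rot'],s['torque'],s['force'],s['width'],s['tau'][6])
im=eyes.get_image('wrist');cv2.imwrite('pics/w4.png',cv2.resize(im[80:340,130:400],None,fx=2,fy=2)[...,::-1])
```

```text
[-3.13851687e+00 -1.05872747e-03  1.96868212e+00] [ 0.6698615  -1.67157364  1.13354762] [  5.03698992   1.83320857 -30.8027447 ] 42.413775537711835 -1.1126011982560158
```

View pics/w4.png

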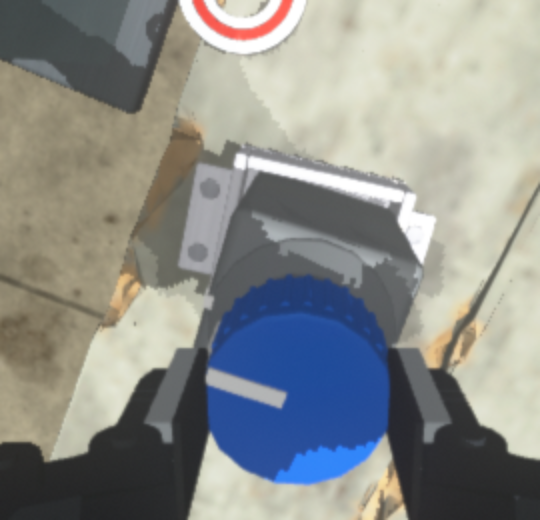

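The grip holds, but the lift force (31 N) and the 1.1 N m moment show the jar is twisted against the holder walls. I'll ease the yaw back before lifting further.

Emit:
move_arm --pt "0 0 0 0 0 -0.8" --pt "0 0 0 0 0 -1.5" --pt "0 0 0 0 0 -1.5" --pt "0 0 0 0 0 -1.5"

```text
clock: 8.3
eef_pos: [432.2, -81.0, 125.7]
tool_rot: [-3.141, -0.0, 1.99]
force: [4.0, 2.0, -19.3]
width: 42.4
```

```bash
python3 -c "
from h import *
s=ctrl.read_state();print(s['tool_rot'],s['eef_pos'],s['torque'],s['force'],s['width'],s['tau'][6])"
```

```text
[-3.14134961e+00 -1.71278743e-04  1.99016695e+00] [432.19850569 -80.98050317 125.74174657] [ 0.67199145 -1.23417557  0.70407304] [  4.00520093   2.02883461 -19.32958392] 42.38013084169046 -0.7351088337600231
```

Emit:
move_arm --pt "0 0 0 0 0 -0.8" --pt "0 0 0 0 0 -1.6" --pt "0 0 0 0 0 -1.6" --pt "0 0 0 0 0 -1.6"

```text
clock: 8.7
eef_pos: [432.9, -81.5, 126.6]
tool_rot: [3.14, 0.001, 2.017]
force: [1.7, 1.8, -5.7]
width: 42.6
```

Run:
```python
from h import *
s=ctrl.read_state();print(s['tool_rot'],s['eef_pos'],s['torque'],s['force'],s['width'],s['tau'][6])
im=eyes.get_image('scene');a=cv2.resize(im[180:280,250:350],None,fx=5,fy=5,interpolation=cv2.INTER_CUBIC)
cv2.imwrite('pics/s2.png',a[...,::-1]);print(big(mask(im,*BLUE))[0])
```

```text
[3.14008537e+00 8.43670846e-04 2.01686566e+00] [432.88642328 -81.50118898 126.62937303] [ 0.47521603 -0.69224512  0.13307501] [ 1.72595348  1.808865   -5.71436232] 42.601651426131646 -0.13710999861359596
([295, 196, 16, 19, 227], [303.5, 205.8])
```

View pics/s2.png

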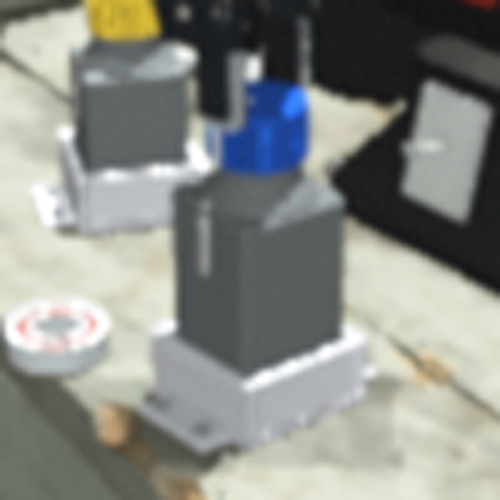

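The jar has risen about 20 mm in the holder with the grip on the cap, and the load is down to about its weight. Lifting the rest.

Emit:
move_arm --pt "0 0 -0.4 0 0 0" --pt "0 0 -1.2 0 0 0" --pt "0 0 -2.2 0 0 0" --pt "0 0 -3.2 0 0 0" --pt "0 0 -4.2 0 0 0" --pt "0 0 -5.2 0 0 0" --pt "0 0 -6.2 0 0 0" --pt "0 0 -7.2 0 0 0" --pt "0 0 -8.2 0 0 0" --pt "0 0 -9.2 0 0 0" --pt "0 0 -10.2 0 0 0" --pt "0 0 -10.9 0 0 0" --pt "0 0 -11.3 0 0 0" --pt "0 0 -11.3 0 0 0"

```text
clock: 10.15
eef_pos: [432.6, -80.9, 239.3]
tool_rot: [3.141, 0.0, 2.018]
force: [0.0, -0.3, -4.4]
width: 42.6
```

Emit:
move_arm --pt "0 0 0 0 0 0" --pt "0 0 0 0 0 0" --pt "0 0 0 0 0 0" --pt "0 0 0 0 0 0" --pt "0 0 0 0 0 0" --pt "0 0 0 0 0 0" --pt "0 0 0 0 0 0" --pt "0 0 0 0 0 0" --pt "0 0 0 0 0 0" --pt "0 0 0 0 0 0" --pt "0 0 0 0 0 0" --pt "0 0 0 0 0 0" --pt "0 0 0 0 0 0" --pt "0 0 0 0 0 0" --pt "0 0 0 0 0 0" --pt "0 0 0 0 0 0" --pt "0 0 0 0 0 0" --pt "0 0 0 0 0 0" --pt "0 0 0 0 0 0" --pt "0 0 0 0 0 0"

```text
clock: 12.15
eef_pos: [432.3, -81.0, 238.9]
tool_rot: [-3.142, -0.0, 2.018]
force: [0.1, -0.8, -3.6]
width: 42.6
```

Run:
```python
from h import *
s=ctrl.read_state();print(s['clock'],s['eef_pos'],s['tool_rot'],s['torque'],s['force'],s['width'])
im=eyes.get_image('scene');w=eyes.get_image('wrist')
a=cv2.resize(im[140:280,240:360],(480,560),interpolation=cv2.INTER_CUBIC)
b=cv2.resize(w[80:340,150:390],(320,347));b=cv2.copyMakeBorder(b,0,213,0,0,cv2.BORDER_CONSTANT)
cv2.imwrite('pics/f.png',np.hstack([a,b])[...,::-1])
```

```text
12.15 [432.34597388 -80.97103436 238.89805633] [-3.14158975e+00 -6.91309425e-06  2.01832539e+00] [-0.01422498 -0.00791573  0.00428285] [ 0.10116575 -0.78414156 -3.64503381] 42.578284166194926
```

View pics/f.png

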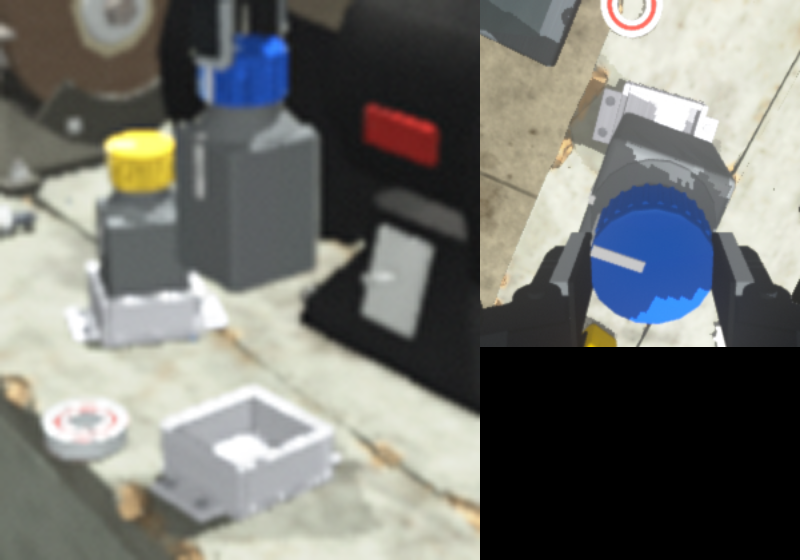

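The jar hangs upright over the empty holder, the cap line at (207,80) sits above the jar's line at (200,165), and the neighbours haven't moved. Handing in.

```bash
python3 -c "
from cell import ctrl
print(ctrl.finish_job())"
```

```text
the job is handed in; nothing more can be done
None
```

I turned the blue cap clockwise about 54° until it stopped, lifted the jar straight up and handed the job in while still holding it; the interface gives no verdict.

- **Cap shut:** the cap turned freely, then the moment rose to about 1.5 N m, against 0.06 N m of cap friction. That matches the roughly 0.9 rad I had estimated from the pictures. In the last scene picture the white line on the cap stands above the one on the jar.
- **Lift:** the first 2 cm pulled up to 31 N, because the closing moment was pressing the jar against the holder walls. I eased the grip back about 3°, and the load fell to roughly the jar's weight. I then lifted the rest of the way.
- **Hold:** the tool rose 132 mm, which puts the jar's bottom about 10 cm above the rim. I held it for 2 s before handing in, at 12 s. The tool was upright, the sideways moment was near zero and the load was a steady 3.6 to 4.4 N.
- **Surroundings:** the last picture shows the yellow-capped jar and the bearing in place. I did not check the tape measure and spark plug again, but the arm did not go near them.
- **Reading that disagreed:** the finger opening read 42.6 mm on a 46 mm cap. The cap turned with the fingers and did not slip, so I took this as an offset in the reading.

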